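# Gauge the tablet dies

## Robot

A 6-joint arm with a two-finger parallel gripper is mounted at the origin on the work surface. World frame = base frame: x ahead of the robot, y to its left, z up, the work surface at z = 0. Lengths are in m, angles in rad, forces in N, time in s.
With the tool pointing down it reaches from about 0.35 to 0.85 m from the base axis. Payload 8.1 kg.
Tool frame: the origin (TCP) lies on the mounting face of the last link; the fingertips stand 186 mm ahead of it and the grasp point (between the pads) lies 167 mm ahead of it; z points along the fingers, y is the line along which they close (so a half turn about z gives the same grasp; the last joint's range is limited). The gripper opens to 93 mm and grips with 3 to 60 N. Pads are 15 mm wide; open, the fingers measure 128 mm over their backs; the gripper's body (75 mm by 188 mm) begins 65 mm behind the grasp point.
Start: joints at [-1.405, 0.13, 1.488, -0, 1.523, -0.085], TCP at [0.149, -0.581, 0.405] pointing down, gripper open.
Joint ranges: [-2.96, 2.96], [-0.89, 2.26], [0.02, 2.5], [-1.34, 4.48], [0, 2.73], [-2.66, 2.66]. Speed limits (rad/s): [2.39, 2.39, 2.79, 3.14, 3.14, 3.14].

## Interface

Orientations are given as a rotation vector (axis times angle).
In Python, from plant import read_state, read_camera, camera_params, close_job gives the robot as it stands. The module is installed in compiled form; this text tells all that it offers.
- The arm moves only by the tool servo_tool, never from a script. Its argument "increments" is a list of rows, each an object with "slide": the shift along the tool's x, y, z in mm, a list of three; "dr": the turn, a rotation vector about the tool's x, y, z in rad, a list of three; "jaw": the closure, from 0 (fully open) to 1 (shut). In form: [{"slide": [x, y, z], "dr": [ax, ay, az], "jaw": jaw}, ...]. A call has 1 to 20 rows; each row is the pose to reach, as a shift and turn from the pose commanded when the call began, along the tool's axes at that moment; what a row does not reach only later rows make up. A row lasts 1/10 s, in which the tool goes at most 50 mm and 8.59 degrees, less where a joint would pass 70% of its speed; a pose out of reach is approached as far as the arm can. A call with a gripper value outside its range is refused whole. The fingers move at their own pace and stop on an object; "force" is the grip in N (left out, the last holds). Time passes only in rows, so rows that repeat a pose let the fingers close. It gives the time, the measured TCP pose, the force, the opening and the grip force at its end, in the units of the state.
- read_state(): the state, without advancing time (a new reading comes with each control period).
- read_camera(name): name is "scene" or "top" or "wrist"; returns (picture, depth): 400x640x3 uint8, red, green, blue; 400x640 float32, m along the optical axis (not along the pixel's ray), 0 where there is no reading.
- camera_params(name): a dict with "fx", "fy", "cx", "cy" (pixels), "k1" (the pictures are not rectified: a ray, as slopes to the right and down, at radius r is drawn at 1 + k1 r^2 times it, then the intrinsics apply), "rvec" (rotation vector, rad) and "tvec" (3), from world to camera coordinates, as OpenCV has them. Camera axes: x right, y down, z forward; pixel columns grow to the right and rows downward; lengths in m; the calibration is good to about 2 mm. A picture is of the moment at which its call begins: read the wrist's pose just before it. camera_params takes no time and is no camera call; for the wrist camera it gives the pose at the moment of the call.
- close_job(): hands the job in; it is judged then, once.
The state is a dict: "t": time; "q": joint angles; "dq": joint speeds; "joint_torque": joint torques, N m; "tool_pos": TCP position; "orientation": TCP orientation; "force": force on the tool from outside, world axes, zero at the start; "wrist_torque": the same for the moment, N m; "opening": finger opening in m; "gripper_force": force on a finger pad.
Only numpy, scipy, OpenCV 4.12 (cv2) and the standard library are available. Lean on these libraries where they do the work, as an engineer would, in place of code of your own. Each camera call takes 0.05 s, during which the arm holds its last target. There are 200 camera calls.

## Task

Of three look-alike tablet dies, find the one that is packed for the full depth: take the gauge rod from its wooden stand and push it down a die's bore, firmly but gently (never harder than 40 N), past the stiff drag of the follower until it truly bottoms, then read the dark line on the rod against the rim. In the right die the line comes level with the rim, in the others it stops 11 or 16 mm above it; which is which cannot be seen beforehand, so if it is a wrong one, draw the rod out and try another die. Leave the rod standing upright and fully home in the right die, let go of it, and leave everything else on the counter where it is.

Things in the scene. Friction and masses are not known exactly. Their poses are not given: they have to be found in the camera images.
- die_a: one of three look-alike tablet dies: square steel block 66 x 66 mm, 75 mm tall, fixed, origin at the centre of its underside, z up, with a blind bore (20 mm diameter, 65 mm deep) in the middle of its top. Out of sight on the bore's floor lies a loose steel puck: 5, 16 and 21 mm thick in the three dies; which is where changes every time
- die_b: one of three look-alike tablet dies: square steel block 66 x 66 mm, 75 mm tall, fixed, origin at the centre of its underside, z up, with a blind bore (20 mm diameter, 65 mm deep) in the middle of its top. Out of sight on the bore's floor lies a loose steel puck: 5, 16 and 21 mm thick in the three dies; which is where changes every time
- die_c: one of three look-alike tablet dies: square steel block 66 x 66 mm, 75 mm tall, fixed, origin at the centre of its underside, z up, with a blind bore (20 mm diameter, 65 mm deep) in the middle of its top. Out of sight on the bore's floor lies a loose steel puck: 5, 16 and 21 mm thick in the three dies; which is where changes every time
- die_a_rim (a point): centre of the bore's mouth in the top face of die_a, 75 mm up. In the bore, its top 15 to 28 mm below the rim at the start, is a 5 mm thick white follower disc that slides down only against a steady drag of about 5 N and does not spring back. Pushed until follower and puck bottom, the rod's tip is 55, 44 or 39 mm below the rim, by the puck's thickness; 55 is the right die
- die_b_rim (a point): centre of the bore's mouth in the top face of die_b, 75 mm up. In the bore, its top 15 to 28 mm below the rim at the start, is a 5 mm thick white follower disc that slides down only against a steady drag of about 5 N and does not spring back. Pushed until follower and puck bottom, the rod's tip is 55, 44 or 39 mm below the rim, by the puck's thickness; 55 is the right die
- die_c_rim (a point): centre of the bore's mouth in the top face of die_c, 75 mm up. In the bore, its top 15 to 28 mm below the rim at the start, is a 5 mm thick white follower disc that slides down only against a steady drag of about 5 N and does not spring back. Pushed until follower and puck bottom, the rod's tip is 55, 44 or 39 mm below the rim, by the puck's thickness; 55 is the right die
- stand: low wooden block 70 x 70 mm, 40 mm tall, fixed, with a 24 mm wide, 30 mm deep hole in its middle in which the gauge rod stands at the start; origin at the centre of its underside
- rod_mid (a point): centre (half-way up) of the gauge rod: loose, upright, aluminium, about 130 g, 150 mm long, z towards the handle. The lower 100 mm is 18 mm in diameter (1 mm play all round in a die's bore) with a 1.5 mm bevel at its foot, the upper 50 mm is a round handle 25 mm in diameter. At the start its foot is 10 mm above the counter
- rod_handle (a point): a point on the rod's axis half-way up the handle, 125 mm above the tip: where to grasp it
- rod_mark (a point): a point on the rod's axis at the height of the dark line round it, 55 mm above the tip
- rod_tip (a point): the centre of the rod's flat foot
- jar_a_mid (a point): bystander: white screw-cap jar, 44 dia x 75 tall mm, loose; its centre half-way up
- jar_b_mid (a point): bystander: white jar with black cap, 46 dia x 66 tall mm, loose; its centre half-way up
- jar_c_mid (a point): bystander: white jar with paper label, 42 dia x 70 tall mm, loose; its centre half-way up
- vial_mid (a point): bystander: small amber jar, 34 dia x 60 tall mm, loose; its centre half-way up
- tub_mid (a point): bystander: open white plastic tub, 120 x 160 x 60 tall mm, loose; its centre half-way up
- dish_mid (a point): bystander: small white ceramic bowl, 90 dia x 35 tall mm, loose; its centre half-way up
- tall_jar_mid (a point): bystander: tall white jar with black cap, 66 dia x 120 tall mm, loose; its centre half-way up
- scoop_grip (a point): bystander: small steel spoon lying on the counter; a point on its handle
- rod: the gauge rod itself; its origin is the centre of its flat foot, z along it towards the handle

How it is judged:
On the way:
1. the gauge rod is drawn out of its stand (height (world z) of rod_tip above 0.045 m and not (contact force between rod and stand above 0.05 N)), for 0.1 s.
At the end, for the whole second after the job is handed in: the gauge rod stands released, at rest and upright (within 4.5 degrees) in the bore of the die with the 5 mm puck, its tip 55 mm below the rim to within 2.5 mm (its line level with the rim), and within 4 mm of the bore's axis (((z of rod_tip in the frame of die_a between 0.015 and 0.0225 m and horizontal distance between rod_tip and die_a_rim below 0.004 m) or (z of rod_tip in the frame of die_b between 0.015 and 0.0225 m and horizontal distance between rod_tip and die_b_rim below 0.004 m) or (z of rod_tip in the frame of die_c between 0.015 and 0.0225 m and horizontal distance between rod_tip and die_c_rim below 0.004 m)) and angle between rod_mid's own z axis and vertical below 0.08 rad and linear speed of rod below 0.02 m/s); the robot touches nothing.
It fails at once if the rod is pressed or knocked against a die with more than 40 N (contact force between rod and die_a above 40 N or contact force between rod and die_b above 40 N or contact force between rod and die_c above 40 N).
It fails at once if a bystander (jars, amber jar, tub, bowl, spoon) is moved more than 20 mm (distance of any of jar_a_mid, jar_b_mid, jar_c_mid, vial_mid, tub_mid, dish_mid, tall_jar_mid, scoop_grip from where it was at the start of the episode above 0.02 m).
It also fails if it takes over 72 s, if anything falls off the work surface, if the arm or the gripper's body presses on something with over 40 N, if the wrist force passes 120 N, or if a joint passes its speed limit or range.

## Working session

There is one attempt and no reset: what is moved stays moved. The work goes in short steps, Python scripts to look and compute and a tool call to move; the robot and the scene stay as the last step left them, time stands still between calls to the robot, and variables do not carry over. Pictures are saved under pics/ and viewed, at most 10 in all, crops included, and the job is handed in when it is done.

Besides the shell and the picture viewer there is one more tool, called after "Emit:" as name([rows], argument=value, ...), one row to a line, values as JSON. servo_tool: Moves the arm, as the interface text tells. Its arguments: {"type":"object","properties":{"increments":{"type":"array"},"force":{"type":"number"}},"required":["increments"]}

```bash
mkdir -p pics; cat > h.py <<'E'
import numpy as np, cv2
from scipy.spatial.transform import Rotation as R
from plant import *
def cam(n):
    p=camera_params(n); im,d=read_camera(n); return p,im,d
def rays(p,uv):
    uv=np.atleast_2d(np.asarray(uv,float)); K=np.array([[p['fx'],0,p['cx']],[0,p['fy'],p['cy']],[0,0,1]])
    n=cv2.undistortPoints(uv[:,None],K,np.array([p['k1'],0,0,0.]))[:,0]
    Rm=R.from_rotvec(np.ravel(p['rvec'])).as_matrix(); t=np.ravel(p['tvec'])
    return -Rm.T@t, np.c_[n,np.ones(len(n))]@Rm
def onplane(p,uv,z):
    c,r=rays(p,uv); return c+r*((z-c[2])/r[:,2])[:,None]
def depthpts(p,uv,d):
    c,r=rays(p,uv); uv=np.atleast_2d(uv).astype(int); return c+r*d[uv[:,1],uv[:,0]][:,None]
def proj(p,X):
    K=np.array([[p['fx'],0,p['cx']],[0,p['fy'],p['cy']],[0,0,1]])
    return cv2.projectPoints(np.atleast_2d(X).astype(float),np.ravel(p['rvec']),np.ravel(p['tvec']),K,np.array([p['k1'],0,0,0.]))[0][:,0]
E
python3 - <<'E'
from h import *
s=read_state(); print(s)
for n in ('scene','top'):
    p,im,d=cam(n); cv2.imwrite(f'pics/{n}0.png',im[:,:,::-1]); print(n,p)
    np.savez(n+'0.npz',im=im,d=d)
    c,r=rays(p,[[320,200]]); print(c,r)
E
```

```text
{'t': 0.0, 'q': array([-1.40542444e+00,  1.31165448e-01,  1.48927418e+00, -2.02429895e-05,
        1.52303050e+00, -8.54092015e-02]), 'dq': array([ 1.10751878e-04, -4.27930134e-04,  1.15264377e-03, -4.75051680e-04,
       -8.22039939e-05,  3.79754690e-04]), 'joint_torque': array([ 1.89505568e-04, -5.59851444e+01, -4.91747832e+01,  7.68607948e-02,
        3.58566467e-02, -1.40649931e-04]), 'tool_pos': array([ 0.14887024, -0.58099617,  0.40368739]), 'orientation': array([-3.11506706e+00, -3.92661579e-01,  1.49523837e-04]), 'force': array([-0.17560968,  0.40563593, -0.15151135]), 'wrist_torque': array([0.00662225, 0.01398823, 0.02983125]), 'gripper_force': 0.0, 'opening': 0.09289102401576221}
scene {'fx': 489.4660006741486, 'fy': 489.4660006741486, 'cx': 319.3500538922172, 'cy': 197.8584209365942, 'k1': -0.12250043306511849, 'rvec': array([ 1.33355418,  2.13327982, -0.9990947 ]), 'tvec': array([ 0.24691414, -0.25747804,  1.66772087])}
[1.39203792 0.42932797 0.88682713] [[-0.67665067 -0.34483525 -0.6505793 ]]
top {'fx': 369.18713480772107, 'fy': 369.18713480772107, 'cx': 320.63493983777647, 'cy': 196.49195175807773, 'k1': -0.020743108278417393, 'rvec': array([ 2.166557  , -2.14545098,  0.09452891]), 'tvec': array([0.00482231, 0.57042516, 0.86737359])}
[ 0.47345115 -0.00852464  0.92385951] [[ 0.09840053  0.02271027 -0.99493458]]
```

View pics/top0.png

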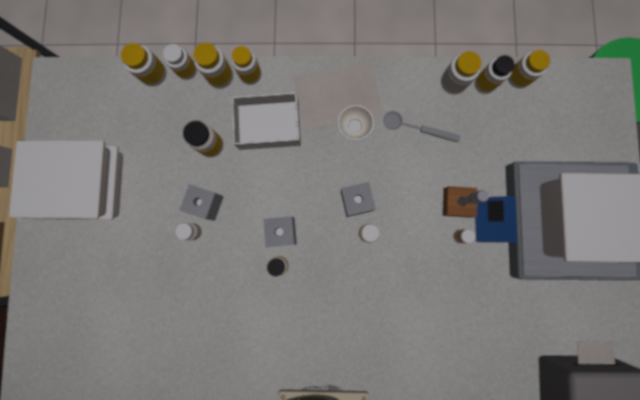

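View pics/scene0.png

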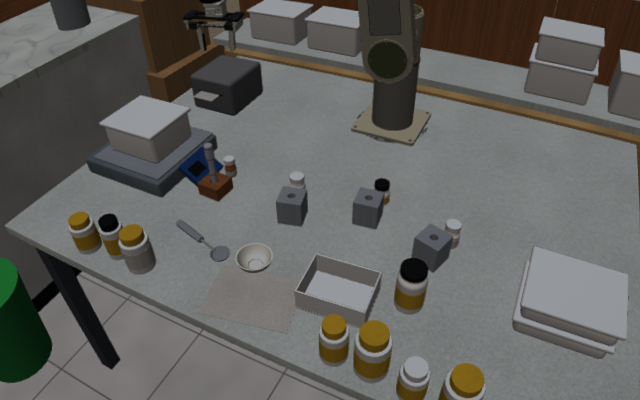

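Top view: die bores at about (198,202), (279,232) and (358,199). The stand is at (461,202), with the rod's handle top at (482,197). I'll measure these.

```bash
python3 - <<'E'
from h import *
f=np.load('top0.npz'); im,d=f['im'],f['d']; p=camera_params('top')
hsv=cv2.cvtColor(im,cv2.COLOR_RGB2HSV); g=cv2.cvtColor(im,cv2.COLOR_RGB2GRAY)
vv,uu=np.mgrid[0:400,0:640]; P=depthpts(p,np.c_[uu.ravel(),vv.ravel()],d).reshape(400,640,3)
for u,v in [(198,202),(279,232),(358,199)]:
    w=np.zeros((400,640),np.uint8); w[v-28:v+28,u-28:u+28]=1
    m=(w>0)&(abs(P[...,2]-.075)<.006)
    m8=cv2.morphologyEx(m.astype(np.uint8),cv2.MORPH_CLOSE,np.ones((11,11)))
    n,l,st,ce=cv2.connectedComponentsWithStats(m8); k=l[v,u]
    c=cv2.findContours((l==k).astype(np.uint8),0,1)[0][0]
    X=onplane(p,c[:,0],.075)[:,:2]*1000
    # spot centroid
    sub=g[v-5:v+6,u-5:u+6].astype(float); wt=np.clip(sub-np.median(g[v-12:v+12,u-12:u+12])-15,0,None)
    sp=(u+(wt*(np.arange(11)-5)).sum()/wt.sum(), v+(wt*(np.arange(11)-5)[:,None]).sum()/wt.sum())
    print('die',cv2.minAreaRect(X.astype(np.float32)),'spot',sp,onplane(p,[sp],.075), 'depth z',np.median(P[...,2][m]))
# rod + stand
for z0,z1 in [(.145,.175),(.1,.145),(.03,.05)]:
    w=np.zeros((400,640),bool); w[175:225,438:500]=1
    m=w&(P[...,2]>z0)&(P[...,2]<z1); print(z0,m.sum(),P[m].mean(0),P[m].min(0),P[m].max(0), uu[m].mean(),vv[m].mean(),onplane(p,[[uu[m].mean(),vv[m].mean()]],.16))
m=((hsv[...,0]<15)&(hsv[...,1]>110)); m[:,:438]=0;m[:,500:]=0;m[:175]=0;m[225:]=0
print('stand',cv2.minAreaRect((onplane(p,np.c_[uu[m],vv[m]],.04)[:,:2]*1000).astype(np.float32)))
# tall things
for u,v in [(600,215),(520,220),(495,211),(467,237),(482,195),(600,350),(200,135)]: print(u,v,P[v,u])
c=im[150:260,420:560]; d1=im[170:270,160:400]
cv2.imwrite('pics/c1.png',np.vstack([cv2.resize(c,(700,330),interpolation=2)[:,:,::-1][:,:],cv2.resize(d1,(700,270),interpolation=2)[:,:,::-1]]))
E
```

```text
die ((531.7689819335938, 303.5224609375), (66.51341247558594, 108.36735534667969), 74.1572265625) spot (np.float64(199.04871794871795), np.float64(201.77435897435896)) [[0.55072482 0.29272744 0.075     ]] depth z 0.07403461918328536
die ((484.3861083984375, 106.13682556152344), (65.8598861694336, 66.39730072021484), 6.2795915603637695) spot (np.float64(279.33870967741933), np.float64(231.43643263757116)) [[0.48405164 0.1034204  0.075     ]] depth z 0.07419040512311259
die ((562.4386596679688, -76.5333251953125), (66.09652709960938, 65.9880599975586), 13.537984848022461) spot (np.float64(357.35464535464536), np.float64(199.05394605394605)) [[ 0.5603628  -0.07533299  0.075     ]] depth z 0.07422176365017885
0.145 123 [ 0.56124319 -0.32611402  0.1574141 ] [ 0.54993757 -0.33844139  0.14539043] [ 0.57347016 -0.31665755  0.16203552] 481.1869918699187 195.6747967479675 [[ 0.56094481 -0.32505976  0.16      ]]
0.1 76 [ 0.55883074 -0.3203227   0.12875962] [ 0.54941938 -0.33221028  0.10041359] [ 0.57306957 -0.31628997  0.14464537] 473.0921052631579 198.22368421052633 [[ 0.5554869  -0.30812054  0.16      ]]
0.03 1093 [ 0.55356629 -0.34922053  0.03900804] [ 0.50708843 -0.41624856  0.03010199] [ 0.59826059 -0.29201365  0.04919069] 470.6633119853614 204.42177493138152 [[ 0.54255827 -0.30267592  0.16      ]]
stand ((560.6943969726562, -323.1455078125), (74.08793640136719, 66.88639068603516), 86.6302261352539)
600 215 [ 0.52247847 -0.56429824  0.16708375]
520 220 [ 0.51649863 -0.45786737  0.05414975]
495 211 [ 0.53808785 -0.40600602  0.04096346]
467 237 [ 0.47578118 -0.33103015  0.05805482]
482 195 [ 0.56266315 -0.32785411  0.15745665]
600 350 [ 0.23045573 -0.60944313  0.08010499]
200 135 [0.6975816  0.28173268 0.12023779]
```

View pics/c1.png

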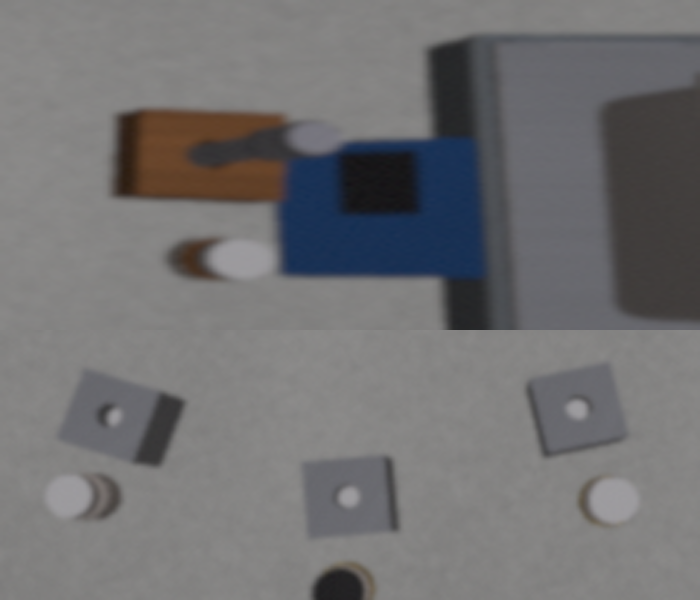

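The three bores sit at y of about +0.30, +0.105 and −0.076. The rod stands at about (0.561, −0.326), with low neighbours around it. I'll move above the rod and check with the wrist camera.

```bash
cat >> h.py <<'E'
def go(x,y,z,yaw,tilt0=True):
    """tool down, tool y axis at world yaw (deg); prints shift in tool axes (mm) and dr"""
    s=read_state(); p0=np.array(s['tool_pos']); R0=R.from_rotvec(s['orientation'])
    a=np.radians(yaw); yv=np.array([np.cos(a),np.sin(a),0]); zv=np.array([0,0,-1.]); xv=np.cross(yv,zv)
    Rt=R.from_matrix(np.c_[xv,yv,zv])
    print('t',s['t'],'slide',np.round(R0.inv().apply(np.array([x,y,z])-p0)*1000,1),'dr',np.round((R0.inv()*Rt).as_rotvec(),4),'| pos',p0.round(4),'F',np.round(s['force'],2),'M',np.round(s['wrist_torque'],2),'open',round(s['opening'],4))
E
python3 -c "
from h import *
go(.561,-.325,.42,0)"
```

```text
t 0.1 slide [ 462.8 -145.8  -15.9] dr [-1.30e-03 -1.20e-03 -1.32e+00] | pos [ 0.1489 -0.581   0.4038] F [-0.81  0.04  0.37] M [ 0.04  0.   -0.04] open 0.0929
```

Emit:
servo_tool([
  {"slide":[46,-15,-2],"dr":[0,0,-0.13],"jaw":0},
  {"slide":[92,-29,-4],"dr":[0,0,-0.26],"jaw":0},
  {"slide":[139,-44,-6],"dr":[0,0,-0.4],"jaw":0},
  {"slide":[185,-58,-8],"dr":[0,0,-0.53],"jaw":0},
  {"slide":[231,-73,-10],"dr":[0,0,-0.66],"jaw":0},
  {"slide":[278,-87,-12],"dr":[0,0,-0.79],"jaw":0},
  {"slide":[324,-102,-14],"dr":[0,0,-0.92],"jaw":0},
  {"slide":[370,-117,-15],"dr":[0,0,-1.06],"jaw":0},
  {"slide":[416,-131,-16],"dr":[0,0,-1.19],"jaw":0},
  {"slide":[463,-146,-16],"dr":[0,0,-1.32],"jaw":0},
  {"slide":[463,-146,-16],"dr":[0,0,-1.32],"jaw":0},
  {"slide":[463,-146,-16],"dr":[0,0,-1.32],"jaw":0},
])

```text
t: 1.3
tool_pos: [0.562, -0.3238, 0.4197]
orientation: [-2.218, -2.222, 0.001]
force: [0.1, 0.1, 0.9]
opening: 0.0927
gripper_force: 0.0
```

```bash
python3 - <<'E'
from h import *
go(.561,-.325,.32,0)
p,im,d=cam('wrist'); cv2.imwrite('pics/w1.png',im[:,:,::-1]); np.savez('w1.npz',im=im,d=d,**p); print(p)
print(proj(p,[[.561,-.326,.16],[.561,-.323,.04],[.5624,-.0765,.075]]))
E
```

```text
t 1.3 slide [-1.3 -0.9 99.7] dr [-0.0015 -0.0007  0.0019] | pos [ 0.562  -0.3238  0.4197] F [0.06 0.08 0.91] M [-0.07 -0.09 -0.02] open 0.0927
{'fx': 285.11722701110887, 'fy': 285.11722701110887, 'cx': 322.23782954611204, 'cy': 206.83759329509837, 'k1': 0.0028579868019181294, 'rvec': array([-2.90267866e+00, -3.85386618e-03,  2.81667235e-03]), 'tvec': array([-0.55963664, -0.3481006 ,  0.32839833])}
[[322.49582953 216.10374844]
 [322.62827878 188.70832656]
 [324.76418532 -59.80131511]]
```

View pics/w1.png

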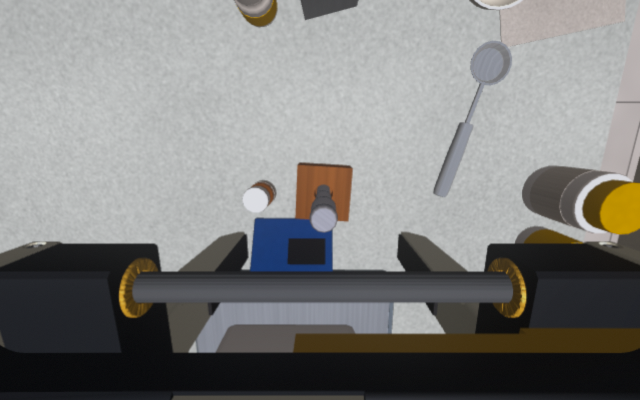

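Wrist view: the handle top is at (323,218), against a prediction of (322,216). That puts the rod about 1.5 mm further in −y than I had estimated. I'll descend over the handle and close.

```bash
python3 - <<'E'
from h import *
f=dict(np.load('w1.npz'));
print(onplane(f,[[323,218]],.16), onplane(f,[[324,191]],.04))
go(.561,-.3268,.302,0)
E
```

```text
[[ 0.56144584 -0.32772084  0.16      ]] [[ 0.56276783 -0.32597478  0.04      ]]
t 1.35 slide [ -2.1   0.  117.9] dr [-0.0015 -0.0004 -0.0001] | pos [ 0.5612 -0.3247  0.42  ] F [ 0.41 -1.35  0.54] M [-0.02 -0.07 -0.05] open 0.0927
```

Emit:
servo_tool([
  {"slide":[-2,0,30],"dr":[0,0,0],"jaw":0},
  {"slide":[-2,0,65],"dr":[0,0,0],"jaw":0},
  {"slide":[-2,0,95],"dr":[0,0,0],"jaw":0},
  {"slide":[-2,0,112],"dr":[0,0,0],"jaw":0},
  {"slide":[-2,0,118],"dr":[0,0,0],"jaw":0},
  {"slide":[-2,0,118],"dr":[0,0,0],"jaw":0.6},
  {"slide":[-2,0,118],"dr":[0,0,0],"jaw":1},
  {"slide":[-2,0,118],"dr":[0,0,0],"jaw":1},
  {"slide":[-2,0,118],"dr":[0,0,0],"jaw":1},
  {"slide":[-2,0,118],"dr":[0,0,0],"jaw":1},
  {"slide":[-2,0,118],"dr":[0,0,0],"jaw":1},
  {"slide":[-2,0,118],"dr":[0,0,0],"jaw":1},
], force=40)

```text
t: 2.55
tool_pos: [0.5613, -0.3268, 0.3029]
orientation: [2.221, 2.221, 0.0]
force: [0.2, -0.1, -0.2]
opening: 0.0413
gripper_force: 0.0
```

```bash
python3 - <<'E'
from h import *
print(read_state()['gripper_force'])
go(.561,-.3268,.47,0)
go(.5624,-.0765,.47,0)
E
```

```text
0.0
t 2.55 slide [   0.    -0.3 -167.1] dr [0.0001 0.0001 0.0001] | pos [ 0.5613 -0.3268  0.3029] F [ 0.22 -0.05 -0.21] M [-0.06 -0.06 -0.04] open 0.0413
t 2.55 slide [ 250.3    1.2 -167.2] dr [0.0001 0.0001 0.0001] | pos [ 0.5613 -0.3268  0.3029] F [ 0.22 -0.05 -0.21] M [-0.06 -0.06 -0.04] open 0.0413
```

Still closing, so I'll wait a little before lifting.

Emit:
servo_tool([
  {"slide":[0,0,0],"dr":[0,0,0],"jaw":1},
  {"slide":[0,0,0],"dr":[0,0,0],"jaw":1},
  {"slide":[0,0,0],"dr":[0,0,0],"jaw":1},
  {"slide":[0,0,0],"dr":[0,0,0],"jaw":1},
  {"slide":[0,0,0],"dr":[0,0,0],"jaw":1},
  {"slide":[0,0,0],"dr":[0,0,0],"jaw":1},
])

```text
t: 3.15
tool_pos: [0.5612, -0.3269, 0.3027]
orientation: [-2.221, -2.221, 0.0]
force: [0.1, -0.1, -1.2]
opening: 0.0245
gripper_force: 40.0
```

Emit:
servo_tool([
  {"slide":[0,0,-15],"dr":[0,0,0],"jaw":1},
  {"slide":[0,0,-40],"dr":[0,0,0],"jaw":1},
  {"slide":[0,0,-75],"dr":[0,0,0],"jaw":1},
  {"slide":[10,0,-105],"dr":[0,0,0],"jaw":1},
  {"slide":[40,0,-125],"dr":[0,0,0],"jaw":1},
  {"slide":[75,0,-130],"dr":[0,0,0],"jaw":1},
  {"slide":[110,0,-130],"dr":[0,0,0],"jaw":1},
  {"slide":[145,0,-130],"dr":[0,0,0],"jaw":1},
  {"slide":[180,0,-130],"dr":[0,0,0],"jaw":1},
  {"slide":[205,0,-130],"dr":[0,0,0],"jaw":1},
  {"slide":[215,0,-130],"dr":[0,0,0],"jaw":1},
  {"slide":[215,0,-130],"dr":[0,0,0],"jaw":1},
  {"slide":[215,0,-130],"dr":[0,0,0],"jaw":1},
])

```text
t: 4.45
tool_pos: [0.5612, -0.1126, 0.4332]
orientation: [2.221, 2.221, -0.0]
force: [0.9, -0.6, -1.7]
opening: 0.0244
gripper_force: 40.0
```

```bash
python3 - <<'E'
from h import *
go(.5624,-.0765,.43,0)
p,im,d=cam('wrist'); cv2.imwrite('pics/w2.png',im[:,:,::-1]); np.savez('w2.npz',im=im,d=d,**p)
print(proj(p,[[.561,-.112,.13],[.484,.106,.075],[.5624,-.0765,.075],[.546,.297,.075]]))
E
```

```text
t 4.45 slide [36.1  1.2  3.2] dr [ 0.0005  0.0007 -0.0001] | pos [ 0.5612 -0.1126  0.4332] F [ 0.88 -0.62 -1.7 ] M [-0.04 -0.11 -0.01] open 0.0244
[[ 322.73286329  201.57112074]
 [ 247.56209434  -18.19980682]
 [ 323.87582415  161.87025045]
 [ 305.55696059 -277.32857064]]
```

View pics/w2.png

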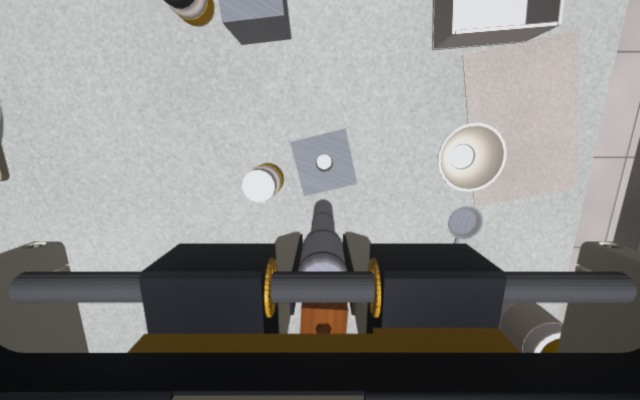

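Wrist view: die bore at (324,162), rod foot at about (322,205), and the rod hangs straight. Next I'll measure the die-top quad's centre and the foot's edge.

```bash
cat >> h.py <<'E'
def die(p,im,d,guess,show=True):
    u0,v0=proj(p,[[*guess,.075]])[0]
    vv,uu=np.mgrid[0:400,0:640]; c,r=rays(p,np.c_[uu.ravel(),vv.ravel()].astype(float))
    P=(c+r*d.ravel()[:,None]).reshape(400,640,3)
    near=np.hypot(P[...,0]-guess[0],P[...,1]-guess[1])<.06
    m=near&(abs(P[...,2]-.075)<.007)
    m=cv2.morphologyEx(m.astype(np.uint8),cv2.MORPH_CLOSE,np.ones((15,15)))
    cs=max(cv2.findContours(m,0,1)[0],key=cv2.contourArea)
    X=onplane(p,cs[:,0].astype(float),.075)[:,:2]*1000
    rect=cv2.minAreaRect(X.astype(np.float32))
    # bore: pixels inside block footprint seen below the top plane, or hole in mask
    top=near&(abs(P[...,2]-.075)<.004)
    hole=(cv2.fillPoly(np.zeros((400,640),np.uint8),[cs],1)>0)&~top
    ci=onplane(p,np.c_[uu[hole],vv[hole]].astype(float),.075)[:,:2]*1000
    cc=ci[np.hypot(*(ci-rect[0]).T)<14]
    print('die rect',np.round(rect[0],1),np.round(rect[1],1),round(rect[2],1),'hole',cc.mean(0).round(1),len(cc),'eqdia',)
    return P
E
python3 - <<'E'
from h import *
f=dict(np.load('w2.npz')); im,d=f['im'],f['d']
P=die(f,im,d,(.5624,-.0765))
g=cv2.cvtColor(im,cv2.COLOR_RGB2GRAY)
for v in range(194,250,3):
    row=g[v,300:346].astype(int); z=P[v,300:346,2]; idx=np.where(z>.1)[0]
    print(v,idx.min()+300 if len(idx) else None,idx.max()+300 if len(idx) else None,g[v,316:330:3],P[v,322].round(4))
tx,ty=.5615,-.1126
for rr,z in((.0075,.139),(.009,.1405)):
  print(proj(f,[[tx,ty+rr,z],[tx-rr,ty,z],[tx+rr,ty,z],[tx,ty-rr,z]]))
E
```

```text
die rect [562.5 -77.3] [66. 66.] 13.6 hole [562.5 -76.8] 219 eqdia
194 326 326 [189 195 196 189 193] [ 5.601e-01 -1.299e-01 -3.000e-04]
197 None None [192 192 198 192 199] [ 0.5601 -0.1341  0.0012]
200 319 327 [191 132  95 108 172] [ 0.5603 -0.1061  0.1495]
203 316 330 [98 82 84 85 85] [ 0.5603 -0.1062  0.1616]
206 314 331 [79 83 84 85 84] [ 0.5603 -0.106   0.1742]
209 314 332 [80 83 83 85 84] [ 0.5603 -0.106   0.1846]
212 314 332 [82 78 70 73 82] [ 0.5603 -0.106   0.1943]
215 313 333 [74 82 83 84 79] [ 0.5603 -0.1063  0.2022]
218 313 333 [82 83 83 84 83] [ 0.5603 -0.1061  0.2112]
221 312 334 [83 82 85 83 85] [ 0.5603 -0.106   0.2192]
224 312 334 [82 82 83 83 83] [ 0.5603 -0.1063  0.2256]
227 312 334 [81 83 83 82 82] [ 0.5604 -0.1062  0.2326]
230 311 334 [67 60 63 64 65] [ 0.5604 -0.1021  0.2511]
233 300 345 [82 81 82 83 83] [ 0.5604 -0.1023  0.2561]
236 300 345 [83 81 84 83 83] [ 0.5604 -0.1027  0.2602]
239 300 345 [82 81 83 83 82] [ 0.5604 -0.1025  0.2655]
242 300 345 [82 81 82 83 84] [ 0.5604 -0.1025  0.2701]
245 300 345 [81 81 83 83 83] [ 0.5604 -0.1026  0.2744]
248 300 345 [81 82 83 82 83] [ 0.5604 -0.1025  0.2786]
[[323.26089333 196.74000161]
 [315.67244941 204.1617115 ]
 [330.83037346 204.16820101]
 [323.24201099 211.49650426]]
[[323.26790291 195.54853553]
 [314.11445018 204.50991353]
 [332.39838389 204.51774346]
 [323.24505018 213.34325768]]
```

Depth and silhouette agree: the rod axis is 2.5 mm to −y of the TCP and vertical. The die centre is (0.5625, −0.077) from both cameras. I'll move over the bore with the tip 10 mm above the rim, then check.

Emit:
servo_tool([
  {"slide":[15,0.5,0],"dr":[0,0,0],"jaw":1},
  {"slide":[30,1,15],"dr":[0,0,0],"jaw":1},
  {"slide":[38.2,1.2,35],"dr":[0,0,0],"jaw":1},
  {"slide":[38.2,1.2,50],"dr":[0,0,0],"jaw":1},
  {"slide":[38.2,1.2,55],"dr":[0,0,0],"jaw":1},
  {"slide":[38.2,1.2,55],"dr":[0,0,0],"jaw":1},
  {"slide":[38.2,1.2,55],"dr":[0,0,0],"jaw":1},
])

```text
t: 5.2
tool_pos: [0.5626, -0.074, 0.3782]
orientation: [2.221, 2.221, 0.0]
force: [0.4, -0.2, -1.1]
opening: 0.0246
gripper_force: 40.0
```

```bash
python3 - <<'E'
from h import *
go(.5624,-.0745,.368,0)
p,im,d=cam('wrist'); np.savez('w3.npz',im=im,d=d,**p)
cv2.imwrite('pics/w3.png',cv2.resize(im[120:260,240:410],None,fx=4,fy=4,interpolation=2)[:,:,::-1])
print(proj(p,[[.5624,-.077,.075],[.5624,-.067,.075],[.5524,-.077,.075],[.5724,-.077,.075],[.5624,-.077,.085],[.5624,-.0695,.085]]))
E
```

```text
t 5.2 slide [-0.5 -0.2 10.2] dr [ 0.0005  0.0002 -0.0003] | pos [ 0.5626 -0.074   0.3782] F [ 0.41 -0.17 -1.07] M [ 0.   -0.11 -0.01] open 0.0246
[[322.77263436 205.16740694]
 [322.77784549 195.57882159]
 [312.99594158 205.16639468]
 [332.54938774 205.16840798]
 [322.79008307 207.51236848]
 [322.79422869 200.10175176]]
```

View pics/w3.png

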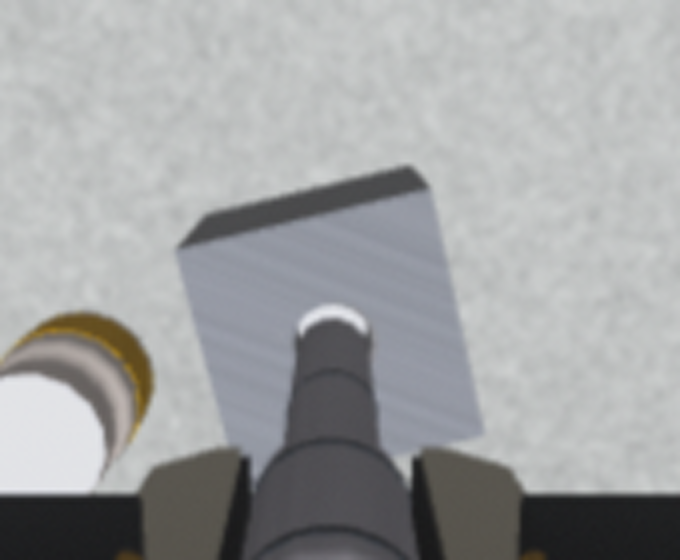

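The foot sits centred over the bore, with the white crescent even at crop (333,310). I'll insert 22 mm slowly.

Emit:
servo_tool([
  {"slide":[-0.3,0,4],"dr":[0,0,0],"jaw":1},
  {"slide":[-0.3,0,7],"dr":[0,0,0],"jaw":1},
  {"slide":[-0.3,0,9],"dr":[0,0,0],"jaw":1},
  {"slide":[-0.3,0,11],"dr":[0,0,0],"jaw":1},
  {"slide":[-0.3,0,13],"dr":[0,0,0],"jaw":1},
])

```text
t: 5.75
tool_pos: [0.5624, -0.074, 0.3646]
orientation: [-2.222, -2.221, 0.0]
force: [0.2, -0.3, -0.8]
opening: 0.0243
gripper_force: 40.0
```

Emit:
servo_tool([
  {"slide":[0,0,4],"dr":[0,0,0],"jaw":1},
  {"slide":[0,0,8],"dr":[0,0,0],"jaw":1},
  {"slide":[0,0,12],"dr":[0,0,0],"jaw":1},
  {"slide":[0,0,16],"dr":[0,0,0],"jaw":1},
  {"slide":[0,0,20],"dr":[0,0,0],"jaw":1},
  {"slide":[0,0,24],"dr":[0,0,0],"jaw":1},
  {"slide":[0,0,28],"dr":[0,0,0],"jaw":1},
  {"slide":[0,0,30],"dr":[0,0,0],"jaw":1},
  {"slide":[0,0,31],"dr":[0,0,0],"jaw":1},
  {"slide":[0,0,31],"dr":[0,0,0],"jaw":1},
])

```text
t: 6.75
tool_pos: [0.5624, -0.074, 0.3337]
orientation: [2.221, 2.221, 0.0]
force: [-0.2, -0.8, 2.6]
opening: 0.0247
gripper_force: 40.0
```

Emit:
servo_tool([
  {"slide":[0,0,1],"dr":[0,0,0],"jaw":1},
  {"slide":[0,0,2],"dr":[0,0,0],"jaw":1},
  {"slide":[0,0,3],"dr":[0,0,0],"jaw":1},
  {"slide":[0,0,4],"dr":[0,0,0],"jaw":1},
  {"slide":[0,0,5],"dr":[0,0,0],"jaw":1},
  {"slide":[0,0,5.5],"dr":[0,0,0],"jaw":1},
])

```text
t: 7.35
tool_pos: [0.5625, -0.074, 0.3283]
orientation: [2.221, 2.221, 0.0]
force: [-1.1, -2.8, 4.9]
opening: 0.0248
gripper_force: 40.0
```

Emit:
servo_tool([
  {"slide":[0,0,0.5],"dr":[0,0,0],"jaw":1},
  {"slide":[0,0,1],"dr":[0,0,0],"jaw":1},
  {"slide":[0,0,1.5],"dr":[0,0,0],"jaw":1},
])

```text
t: 7.65
tool_pos: [0.5625, -0.074, 0.3268]
orientation: [2.221, 2.221, 0.0]
force: [-1.1, -2.1, 4.7]
opening: 0.0245
gripper_force: 40.0
```

Past 39 mm. The next possible stop is 44 mm (TCP z ≈ 0.324).

Emit:
servo_tool([
  {"slide":[0,0,1],"dr":[0,0,0],"jaw":1},
  {"slide":[0,0,2],"dr":[0,0,0],"jaw":1},
  {"slide":[0,0,2.7],"dr":[0,0,0],"jaw":1},
  {"slide":[0,0,3.4],"dr":[0,0,0],"jaw":1},
])

```text
t: 8.05
tool_pos: [0.5625, -0.0741, 0.3235]
orientation: [2.221, 2.221, 0.0]
force: [-1.5, -0.8, 10.1]
opening: 0.0244
gripper_force: 40.0
```

Emit:
servo_tool([
  {"slide":[0,0,0.4],"dr":[0,0,0],"jaw":1},
  {"slide":[0,0,0.8],"dr":[0,0,0],"jaw":1},
  {"slide":[0,0,0.8],"dr":[0,0,0],"jaw":1},
])

```text
t: 8.35
tool_pos: [0.5626, -0.0741, 0.3235]
orientation: [2.221, 2.221, 0.001]
force: [-2.9, -0.6, 10.2]
opening: 0.0244
gripper_force: 40.0
```

Emit:
servo_tool([
  {"slide":[0,0,0.5],"dr":[0,0,0],"jaw":1},
  {"slide":[0,0,1],"dr":[0,0,0],"jaw":1},
  {"slide":[0,0,1],"dr":[0,0,0],"jaw":1},
])

```text
t: 8.65
tool_pos: [0.5628, -0.0741, 0.3233]
orientation: [2.22, 2.22, 0.001]
force: [-4.8, -1.0, 14.6]
opening: 0.0244
gripper_force: 40.0
```

Solid stop at 44 mm and 16 N, so this die is wrong. I'll draw the rod out and go to the middle die.

Emit:
servo_tool([
  {"slide":[0,0,-8],"dr":[0,0,0],"jaw":1},
  {"slide":[0,0,-25],"dr":[0,0,0],"jaw":1},
  {"slide":[0,0,-45],"dr":[0,0,0],"jaw":1},
  {"slide":[0,0,-70],"dr":[0,0,0],"jaw":1},
  {"slide":[0,0,-95],"dr":[0,0,0],"jaw":1},
  {"slide":[10,-6,-108],"dr":[0,0,0],"jaw":1},
  {"slide":[40,-22,-112],"dr":[0,0,0],"jaw":1},
  {"slide":[75,-40,-112],"dr":[0,0,0],"jaw":1},
  {"slide":[110,-60,-112],"dr":[0,0,0],"jaw":1},
  {"slide":[135,-75,-112],"dr":[0,0,0],"jaw":1},
  {"slide":[145,-78,-112],"dr":[0,0,0],"jaw":1},
  {"slide":[145,-78,-112],"dr":[0,0,0],"jaw":1},
  {"slide":[145,-78,-112],"dr":[0,0,0],"jaw":1},
])

```text
t: 9.95
tool_pos: [0.4845, 0.0708, 0.4331]
orientation: [-2.221, -2.222, 0.001]
force: [-0.1, 0.5, -1.7]
opening: 0.0244
gripper_force: 40.0
```

```bash
cat >> h.py <<'E'
def rod(P):
    for a,b in ((.155,.23),(.25,.275)):
        m=(P[...,2]>a)&(P[...,2]<b)&np.isfinite(P[...,0]); m[:, :308]=0; m[:,338:]=0
        Q=P[m]; c=Q[:,1]>np.percentile(Q[:,1],60)
        print('rod far face y',np.percentile(Q[:,1],97).round(4),'x mid',(np.percentile(Q[:,0],2)+np.percentile(Q[:,0],98)).round(4)/2)
E
python3 - <<'E'
from h import *
f=dict(np.load('w2.npz')); rod(die(f,f['im'],f['d'],(.5624,-.0765))); print('prev tcp .5612 -.1126')
s=read_state(); p,im,d=cam('wrist'); np.savez('w4.npz',im=im,d=d,**p)
P=die(p,im,d,(.4844,.105)); rod(P); go(.4844,.108,.378,0)
E
```

```text
die rect [562.5 -77.3] [66. 66.] 13.6 hole [562.5 -76.8] 219 eqdia
rod far face y -0.1059 x mid 0.561
rod far face y -0.1023 x mid 0.5607
prev tcp .5612 -.1126
die rect [484.2 105.9] [66.1 66. ] 6.1 hole [484.2 106.3] 222 eqdia
rod far face y 0.0777 x mid 0.48385
rod far face y 0.0812 x mid 0.4838
t 10.0 slide [37.6 -0.3 55.1] dr [-0.0004  0.0004 -0.0004] | pos [0.4847 0.0704 0.4332] F [-0.09 -0.22 -1.38] M [-0.08 -0.07  0.01] open 0.0243
```

Die centre is (0.4842, 0.1061), rod axis (0.484, 0.0687).

Emit:
servo_tool([
  {"slide":[15,0,0],"dr":[0,0,0],"jaw":1},
  {"slide":[30,0,15],"dr":[0,0,0],"jaw":1},
  {"slide":[37.3,0,35],"dr":[0,0,0],"jaw":1},
  {"slide":[37.3,0,50],"dr":[0,0,0],"jaw":1},
  {"slide":[37.3,0,55],"dr":[0,0,0],"jaw":1},
  {"slide":[37.3,0,55],"dr":[0,0,0],"jaw":1},
  {"slide":[37.3,0,59],"dr":[0,0,0],"jaw":1},
  {"slide":[37.3,0,62],"dr":[0,0,0],"jaw":1},
  {"slide":[37.3,0,64],"dr":[0,0,0],"jaw":1},
  {"slide":[37.3,0,66],"dr":[0,0,0],"jaw":1},
  {"slide":[37.3,0,68],"dr":[0,0,0],"jaw":1},
])

```text
t: 11.1
tool_pos: [0.4844, 0.1083, 0.3656]
orientation: [2.221, 2.221, 0.0]
force: [0.1, 0.7, -1.8]
opening: 0.0249
gripper_force: 40.0
```

Emit:
servo_tool([
  {"slide":[0,0,4],"dr":[0,0,0],"jaw":1},
  {"slide":[0,0,8],"dr":[0,0,0],"jaw":1},
  {"slide":[0,0,12],"dr":[0,0,0],"jaw":1},
  {"slide":[0,0,16],"dr":[0,0,0],"jaw":1},
  {"slide":[0,0,20],"dr":[0,0,0],"jaw":1},
  {"slide":[0,0,24],"dr":[0,0,0],"jaw":1},
  {"slide":[0,0,28],"dr":[0,0,0],"jaw":1},
  {"slide":[0,0,31],"dr":[0,0,0],"jaw":1},
  {"slide":[0,0,33],"dr":[0,0,0],"jaw":1},
  {"slide":[0,0,33.5],"dr":[0,0,0],"jaw":1},
])

```text
t: 12.1
tool_pos: [0.4844, 0.1083, 0.3319]
orientation: [2.221, 2.221, 0.0]
force: [-1.7, 0.6, 4.2]
opening: 0.0245
gripper_force: 40.0
```

Emit:
servo_tool([
  {"slide":[0,0,1],"dr":[0,0,0],"jaw":1},
  {"slide":[0,0,2],"dr":[0,0,0],"jaw":1},
  {"slide":[0,0,3],"dr":[0,0,0],"jaw":1},
  {"slide":[0,0,4],"dr":[0,0,0],"jaw":1},
  {"slide":[0,0,5],"dr":[0,0,0],"jaw":1},
  {"slide":[0,0,5],"dr":[0,0,0],"jaw":1},
])

```text
t: 12.7
tool_pos: [0.4844, 0.1083, 0.3268]
orientation: [-2.221, -2.221, 0.0]
force: [-1.0, 0.6, 1.0]
opening: 0.0244
gripper_force: 40.0
```

Past 39 mm, and the 44 mm die is already known, so this should be the right one. I'll continue gently to 55 mm (TCP z ≈ 0.3125).

Emit:
servo_tool([
  {"slide":[0,0,1],"dr":[0,0,0],"jaw":1},
  {"slide":[0,0,2],"dr":[0,0,0],"jaw":1},
  {"slide":[0,0,3],"dr":[0,0,0],"jaw":1},
  {"slide":[0,0,4],"dr":[0,0,0],"jaw":1},
  {"slide":[0,0,5],"dr":[0,0,0],"jaw":1},
])

```text
t: 13.2
tool_pos: [0.4844, 0.1083, 0.322]
orientation: [2.221, 2.221, 0.0]
force: [-1.7, 0.0, 3.1]
opening: 0.0244
gripper_force: 40.0
```

Emit:
servo_tool([
  {"slide":[0,0,1],"dr":[0,0,0],"jaw":1},
  {"slide":[0,0,2],"dr":[0,0,0],"jaw":1},
  {"slide":[0,0,3],"dr":[0,0,0],"jaw":1},
  {"slide":[0,0,4],"dr":[0,0,0],"jaw":1},
  {"slide":[0,0,5],"dr":[0,0,0],"jaw":1},
  {"slide":[0,0,6],"dr":[0,0,0],"jaw":1},
  {"slide":[0,0,7],"dr":[0,0,0],"jaw":1},
  {"slide":[0,0,8],"dr":[0,0,0],"jaw":1},
  {"slide":[0,0,8.5],"dr":[0,0,0],"jaw":1},
])

```text
t: 14.1
tool_pos: [0.4844, 0.1083, 0.3134]
orientation: [2.221, 2.221, 0.0]
force: [-0.6, -0.2, 3.8]
opening: 0.0247
gripper_force: 40.0
```

Emit:
servo_tool([
  {"slide":[0,0,0.5],"dr":[0,0,0],"jaw":1},
  {"slide":[0,0,1],"dr":[0,0,0],"jaw":1},
  {"slide":[0,0,1.5],"dr":[0,0,0],"jaw":1},
  {"slide":[0,0,2],"dr":[0,0,0],"jaw":1},
  {"slide":[0,0,2.2],"dr":[0,0,0],"jaw":1},
])

```text
t: 14.6
tool_pos: [0.4846, 0.1084, 0.3124]
orientation: [2.221, 2.221, 0.001]
force: [-3.0, -0.4, 12.3]
opening: 0.0241
gripper_force: 40.0
```

Emit:
servo_tool([
  {"slide":[0,0,0.5],"dr":[0,0,0],"jaw":1},
  {"slide":[0,0,0.8],"dr":[0,0,0],"jaw":1},
  {"slide":[0,0,0.8],"dr":[0,0,0],"jaw":1},
])

```text
t: 14.9
tool_pos: [0.4847, 0.1084, 0.3123]
orientation: [2.221, 2.221, 0.001]
force: [-4.9, -0.9, 17.1]
opening: 0.0243
gripper_force: 40.0
```

```bash
python3 - <<'E'
from h import *
go(.4844,.1083,.3125,0)
p,im,d=cam('scene')
u,v=proj(p,[[.4844,.106,.1]])[0].astype(int)
cv2.imwrite('pics/s2.png',cv2.resize(im[v-45:v+45,u-55:u+55],None,fx=6,fy=6,interpolation=2)[:,:,::-1]); print(u,v,proj(p,[[.4844,.106,.075]]))
E
```

```text
t 14.9 slide [-0.1 -0.3 -0.2] dr [ 0.0011 -0.0001  0.0001] | pos [0.4847 0.1084 0.3123] F [-4.93 -0.89 17.12] M [-0.26  1.59 -0.03] open 0.0243
368 189 [[368.32578139 197.12463369]]
```

View pics/s2.png

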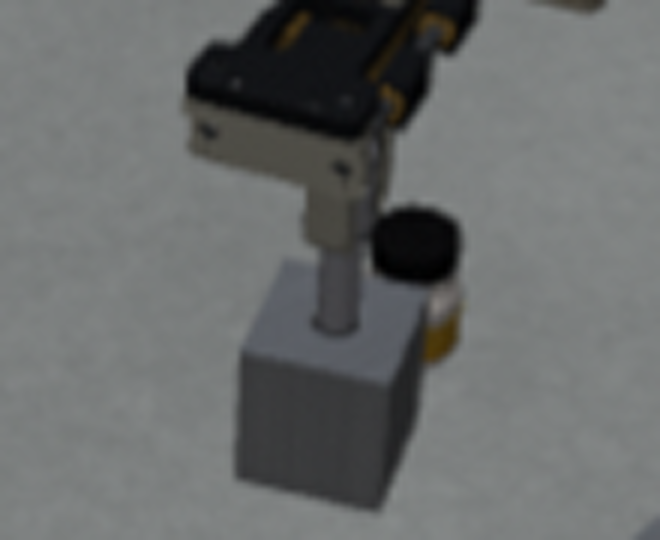

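The scene view shows the rod upright in the middle die, with the dark line at the rim (crop (335,325)). The stop at 18 N and 55 mm agrees. I'll relax the push, open and retreat upward.

Emit:
servo_tool([
  {"slide":[0,0,-0.7],"dr":[0,0,0],"jaw":1},
  {"slide":[0,0,-1.4],"dr":[0,0,0],"jaw":1},
  {"slide":[0,0,-1.4],"dr":[0,0,0],"jaw":0.6},
  {"slide":[0,0,-1.4],"dr":[0,0,0],"jaw":0.4},
  {"slide":[0,0,-1.4],"dr":[0,0,0],"jaw":0.2},
  {"slide":[0,0,-1.4],"dr":[0,0,0],"jaw":0},
  {"slide":[0,0,-1.4],"dr":[0,0,0],"jaw":0},
  {"slide":[0,0,-1.4],"dr":[0,0,0],"jaw":0},
  {"slide":[0,0,-1.4],"dr":[0,0,0],"jaw":0},
  {"slide":[0,0,-10],"dr":[0,0,0],"jaw":0},
  {"slide":[0,0,-30],"dr":[0,0,0],"jaw":0},
  {"slide":[0,0,-60],"dr":[0,0,0],"jaw":0},
  {"slide":[0,0,-90],"dr":[0,0,0],"jaw":0},
  {"slide":[0,0,-120],"dr":[0,0,0],"jaw":0},
  {"slide":[0,0,-140],"dr":[0,0,0],"jaw":0},
  {"slide":[0,0,-140],"dr":[0,0,0],"jaw":0},
  {"slide":[0,0,-140],"dr":[0,0,0],"jaw":0},
])

```text
t: 16.65
tool_pos: [0.4844, 0.1083, 0.4509]
orientation: [2.221, 2.221, 0.001]
force: [-0.1, 0.5, -0.1]
opening: 0.0933
gripper_force: 0.0
```

```bash
python3 - <<'E'
from h import *
go(.4844,.1083,.45,0)
p,im,d=cam('top'); vv,uu=np.mgrid[0:400,0:640]
p2,im2,d2=cam('wrist')
for pp,dd in((p,d),(p2,d2)):
    P=depthpts(pp,np.c_[uu.ravel(),vv.ravel()],dd)
    m=(np.hypot(P[:,0]-.484,P[:,1]-.106)<.02)&(P[:,2]>.155)&(P[:,2]<.185)
    print(m.sum(),P[m].min(0),P[m].max(0),np.median(P[m],0))
p3,im3,d3=cam('scene'); u,v=proj(p3,[[.4844,.106,.11]])[0].astype(int)
cv2.imwrite('pics/s3.png',cv2.resize(im3[v-45:v+45,u-55:u+55],None,fx=6,fy=6,interpolation=2)[:,:,::-1])
E
```

```text
t 16.65 slide [-0.  -0.   0.9] dr [ 0.001  -0.0002 -0.    ] | pos [0.4844 0.1083 0.4509] F [-0.12  0.51 -0.13] M [-0.03 -0.09 -0.  ] open 0.0933
69 [0.47139215 0.09440681 0.15577732] [0.49593432 0.10689076 0.17201343] [0.48368056 0.10188282 0.168432  ]
562 [0.47128157 0.09460275 0.15532213] [0.49633123 0.11876016 0.17221888] [0.48382158 0.10829401 0.17008066]
```

View pics/s3.png

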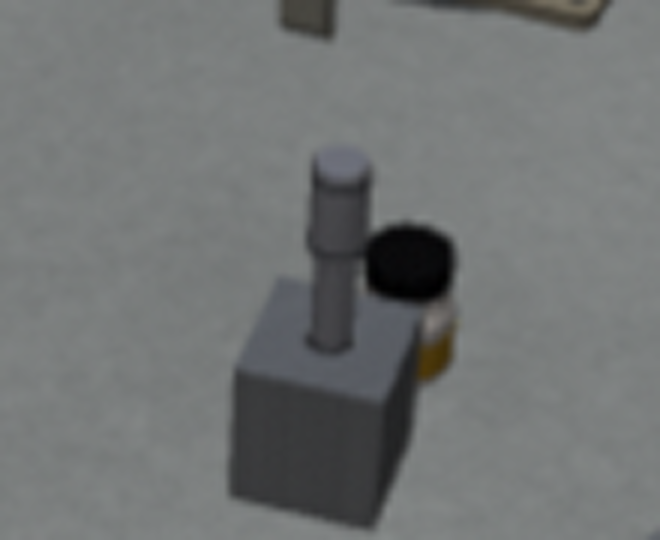

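The rod stands free and upright, with its line at the rim (crop (328,345)). Its top is at z = 0.170, as expected when fully home. Handing in.

```bash
python3 -c "
from plant import *
print(close_job())"
```

```text
the job is handed in; nothing more can be done
None
```

The gauge rod stands upright, released and fully home in the middle die at (0.484, 0.106): it stopped hard at about 55 mm with its line at the rim. The first die tried was wrong (stopped at about 44 mm), the third was not tried, and the job is handed in, with no result reported back.

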